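# Unhook the parts caddy past its sprung latch and dock it

### The arm

A 7-joint arm with a two-finger parallel gripper is mounted at the origin on the work surface. World frame = base frame: x ahead of the robot, y to its left, z up, the work surface at z = 0. Lengths are in m, angles in rad, forces in N, time in s.
With the tool pointing down it reaches from about 0.4 to 0.85 m from the base axis. Payload 10.4 kg.
Tool frame: the origin (TCP) lies between the finger pads; the fingertips stand 11 mm ahead of it and the grasp point (between the pads) lies 8 mm behind it (r.tcp_to_tips is the distance from the TCP to the fingertips, in m); z points along the fingers, y is the line along which they close (so a half turn about z gives the same grasp; the last joint's range is limited). The gripper opens to 87 mm and grips with 3 to 60 N. Pads are 19 mm wide; open, the fingers measure 117 mm over their backs; the gripper's body (75 mm by 190 mm) begins 51 mm behind the grasp point.
Start: joints at [1.274, 0.332, -0.065, 1.46, 0.022, 1.35, -0.088], TCP at [0.169, -0.602, 0.234] pointing down, gripper open.
Joint ranges: [-2.6, 2.6], [-0.5, 2.12], [-1.47, 1.34], [0.16, 2.42], [-1.27, 4.41], [0.06, 2.06], [-2.6, 2.6]. Speed limits (rad/s): [2.22, 2.22, 2.79, 2.79, 3.14, 3.14, 3.14].

### API

Orientations are given as a unit quaternion [x, y, z, w].
In Python, from bench import r gives the robot as it stands. The module is installed in compiled form; this text tells all that it offers.
- The arm moves only by the shell command python3 -m crank 'ROWS' [FORCE]. ROWS is JSON, a list of rows, each an object of numbers: "claw": the closure, from -1 (fully open) to 1 (shut); "dx", "dy", "dz": the shift along the tool's x, y, z each as a share of 3 cm, from -1 to 1; "ax", "ay", "az": the turn, a rotation vector about the tool's x, y, z each as a share of 6 degrees, from -1 to 1. A call has 1 to 8 rows; each row shifts and turns the commanded pose from where the row before left it, along the tool's axes as they then stand; what a row does not reach is not made up. A row lasts 1/12 s, in which the tool goes at most 41.7 mm and 7.16 degrees, less where a joint would pass 70% of its speed; a pose out of reach is approached as far as the arm can. A call with a number of a shift or a turn outside -1 to 1 is refused whole. A call with a gripper value outside its range is refused whole. The fingers move at their own pace and stop on an object; FORCE is the grip in N (left out, the last holds). Time passes only in rows, so rows that do not move let the fingers close. It gives the time, the measured TCP pose, the force, the opening and the grip force at its end, in the units of the state.
- r.read_state(): the state, without advancing time (a new reading comes with each control period).
- r.camera(name): name is "scene" or "top"; returns a dict with "color" (420x560x3 uint8, red, green, blue), "mtx" (3x3 intrinsics, pixels), "R" (3x3) and "t" (3): a world point X has camera coordinates R X + t. Camera axes: x right, y down, z forward; pixel columns grow to the right and rows downward; lengths in m; the calibration is good to about 2 mm. A picture is of the moment at which its call begins. There is no depth.
- r.close_job(): hands the job in; it is judged then, once.
The state is a dict: "time": time; "joint_positions": joint angles; "joint_vel": joint speeds; "joint_torque": joint torques, N m; "ee_pos": TCP position; "eef_rot": TCP orientation; "ft_force": force on the tool from outside, world axes, zero at the start; "torque": the same for the moment, N m; "width": finger opening in m; "grip_force": force on a finger pad.
Only numpy, scipy, OpenCV 4.12 (cv2) and the standard library are available. Lean on these libraries where they do the work, as an engineer would, in place of code of your own. Each camera call takes 0.05 s, during which the arm holds its last target. There are 200 camera calls.

### The job

Take the parts caddy off its hook: lift it up against the sprung latch until its hanging bar is past the hook's upturned tips, then draw it straight out towards the front, without forcing the hook or the latch. Then set the caddy down in the plywood bay, with its hanging bar parallel to the bay's back stop and its tray touching that stop, let go of it, and leave the other things on the bench alone.

Things in the scene. Friction and masses are not known exactly. Their poses are not given: they have to be found in the camera images.
- caddy: The loose parts caddy, 0.3 to 0.65 kg: grey open tray 110 (x) by 150 (y) by 35 high under a steel ladder frame of 10 mm round bar in the plane x = 0, uprights at y = -65 and 65, top bar's axis 203 up. Origin: centre of the underside; z up. It starts hanging on the hook, axes along the stand's, within 4 mm (x) and 10 mm (y) of the seat's centre. It weighs evenly about its middle.
- caddy_bar (a point): Middle of the caddy's hanging bar (round, 10 mm, along y), 125 above the caddy's underside; it lies in the hook, its axis 155 above the table at the start.
- caddy_grip (a point): Centre of the black grip block on the middle of the caddy's top bar, 234 above the caddy's underside. 24 (x) by 18 (y) by 52 high, free all round; pinch it across its y sides from above, firmly (about 40 N).
- stand: The fixed steel hook stand. Origin: on the table under the seat's centre; z up. The hook opens upward and points to the stand's -x: the caddy comes out along -x and is clear, tray and all, 100 in front of the seat. Base plate 12 thick, 200 by 170. Post and clamp plate 75 to 107 behind the seat, 262 high. Hook, fork and latch bear at most 14 N.
- seat (a point): Seat's centre, 155 above the table: the bar's axis rests here on two prongs between 9 mm ribs. In front two upturned tips at y = -34 and 34, 14 to 20 in front of the seat, close the hook. They belong to a rigid guard fork clamped at a height that differs each time and is not measured: tops 17 to 53 above this point, so the bar must rise 22 to 58 to pass.
- latch_line (a point): Point 23 in front of the seat at seat height: how far forward the slippery sprung latch reaches (24 wide, over the bar's middle, on the fork). Rising, the bar meets it 7 mm before clearing the tips; it presses down with 3 N plus 0.4 N per mm (6 N as the bar clears the tips) and hits a hard stop after 13 mm (8.4 N). So a push of 7 to 8 N beyond the weight: 2 to 5 mm clear.
- bay: The fixed plywood docking bay: floor 6 thick, side rails 26 high with inner faces at y = -79 and 79, from 98 in front to 57 behind the origin; back stop 36 high, its face 55 behind the origin (+x); open front at -x. Origin: on the table under the tray's centre when docked; z up. The docked caddy's underside is 6 above it, its x axis along the bay's.
- water_c (a point): Middle of a clear water bottle, 64 diameter, 190 high, standing loose; bystander.
- driver: A screwdriver lying loose on the bench, about 200 long along its x axis; bystander.
- carton_c (a point): Middle of a small red carton, 120 by 90 by 70 high, loose; bystander.

How it is judged:
On the way, in this order (a step that is already met when the one before it is completed fails the run):
1. the caddy is lifted at least 15 mm while still over the hook (horizontal distance between caddy and stand below 0.035 m and z of caddy in the frame of stand above 0.045 m), for 0.1 s.
2. the caddy is drawn out to the front of the hook, at least 60 mm from the seat (x of caddy in the frame of stand below -0.06 m), for 0.1 s.
At the end, for the whole second after the job is handed in: The caddy stands flat on the bay's floor between the rails (underside within 3 mm of the floor, tilt under 0.04 rad), its tray touching the back stop (within 3 mm), square to it (within 0.04 rad), released and at rest (x of caddy in the frame of bay between -0.003 and 0.003 m and y of caddy in the frame of bay between -0.007 and 0.007 m and z of caddy in the frame of bay between 0.003 and 0.009 m and angle between the x axis of caddy and the x axis of bay, either way round below 0.04 rad and angle between caddy's own z axis and vertical below 0.04 rad and linear speed of caddy below 0.02 m/s and angular speed of caddy below 0.1 rad/s).
It fails at once if the hook stand, its guard fork or its latch is loaded with more than 14 N (contact force between anything else and stand above 14 N).
It fails at once if the water bottle is pushed away by more than 30 mm (distance of water_c from where it was at the start of the episode above 0.03 m).
It fails at once if the screwdriver is pushed away by more than 30 mm (distance of driver from where it was at the start of the episode above 0.03 m).
It fails at once if the carton is pushed away by more than 30 mm (distance of carton_c from where it was at the start of the episode above 0.03 m).
It also fails if it takes over 58 s, if anything falls off the work surface, if the arm or the gripper's body presses on something with over 40 N, if the wrist force passes 120 N, or if a joint passes its speed limit or range.

## Working session

There is one attempt and no reset: what is moved stays moved. The work goes in short steps, Python scripts to look and compute and a shell command to move; the robot and the scene stay as the last step left them, time stands still between calls to the robot, and variables do not carry over. Pictures are saved under pics/ and viewed, at most 10 in all, crops included, and the job is handed in when it is done.

```bash
mkdir -p pics; python3 - <<'E'
from bench import r
import cv2,pickle
s=r.read_state();print({k:s[k] for k in('time','ee_pos','eef_rot','ft_force','width')})
for n in('scene','top'):
    c=r.camera(n);cv2.imwrite(f'pics/{n}0.png',c['color'][:,:,::-1]);pickle.dump(c,open(f'{n}0.pkl','wb'));print(c['mtx'].tolist(),(-c['R'].T@c['t']).round(3),c['R'].round(3).tolist())
E
```

```text
{'time': 0.0, 'ee_pos': array([ 0.16888883, -0.60136431,  0.23276775]), 'eef_rot': array([ 9.90645054e-01,  1.36462007e-01, -1.14414653e-04, -6.95478283e-04]), 'ft_force': array([-0.45066978,  0.32049649,  0.1187809 ]), 'width': 0.08707082123035359}
[[474.7993711115707, 0.0, 278.6808734035259], [0.0, 474.7993711115707, 208.3595409409509], [0.0, 0.0, 1.0]] [1.127 0.31  1.298] [[-0.461, 0.888, -0.003], [0.77, 0.397, -0.5], [-0.442, -0.233, -0.866]]
[[424.3151410732583, 0.0, 277.4930752573369], [0.0, 424.3151410732583, 213.95643926721414], [0.0, 0.0, 1.0]] [ 0.409 -0.002  1.347] [[-0.016, -1.0, -0.023], [-0.989, 0.02, -0.145], [0.145, 0.021, -0.989]]
```

View pics/scene0.png

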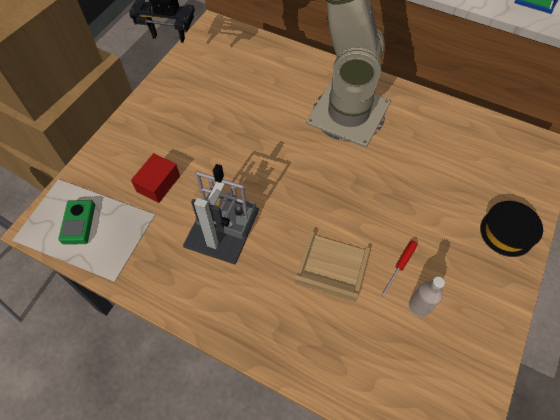

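View pics/top0.png

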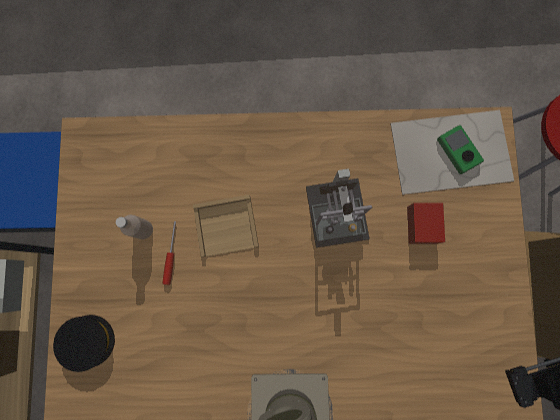

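The scene view shows the stand and caddy at about (222,220) and the bay at (333,265). In the top view they are at about (340,212) and (226,228). The carton is at top (426,223), to the right of the stand. Next I'll take enlarged crops.

```bash
python3 - <<'E'
import cv2
a=cv2.imread('pics/top0.png')[160:260,185:385];cv2.imwrite('pics/topc.png',cv2.resize(a,None,fx=4,fy=4,interpolation=cv2.INTER_CUBIC))
a=cv2.imread('pics/scene0.png')[155:305,180:380];cv2.imwrite('pics/scenec.png',cv2.resize(a,None,fx=4,fy=4,interpolation=cv2.INTER_CUBIC))
E
```

```text
(no output)
```

View pics/topc.png

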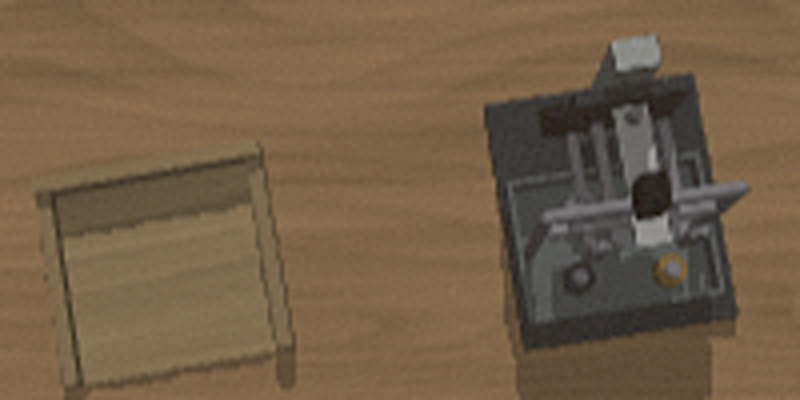

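View pics/scenec.png

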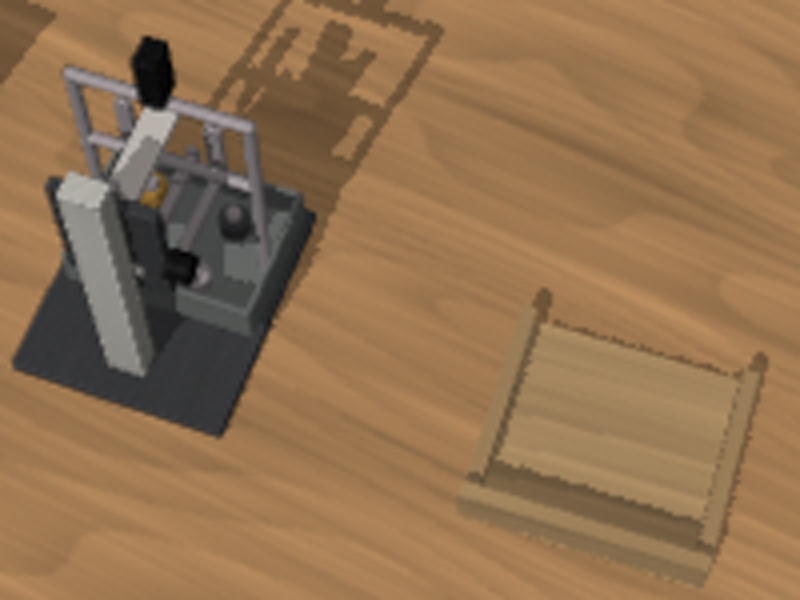

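The crops show the stand's plate corners, the ladder frame with its black grip (top crop (651,190), scene crop (153,73)), and the bay's corners. The bay's back stop is on the far side from the robot. Next I'll fit the poses.

```bash
cat > fit.py <<'E'
import pickle,numpy as np
from scipy.optimize import least_squares
C={n:pickle.load(open(f'{n}0.pkl','rb')) for n in('top','scene')}
off={'top':(185,160),'scene':(180,155)}
def proj(n,X):
    c=C[n];q=c['mtx']@(c['R']@X+c['t']);return q[:2]/q[2]
def fit(name,pts,x0):
    def f(p,W=None):
        c,s=np.cos(p[2]),np.sin(p[2]);o=[]
        for n,u,v,x,y,z in pts:
            X=np.array([p[0]+c*x-s*y,p[1]+s*x+c*y,z])
            o+=list(proj(n,X)-(np.array([u,v])+.5)/4+.5-np.array(off[n]))
        return np.array(o)
    r=least_squares(f,x0,loss='soft_l1',x_scale=.01);print(name,r.x.round(4),f(r.x).reshape(-1,2).round(1).tolist());return r.x
E
cat > a.py <<'E'
from fit import *
b=[('top',80,385,-.098,.079,.006),('top',272,350,-.098,-.079,.006),('top',65,237,.055,.079,.006),('top',255,205,.055,-.079,.006),
('top',55,193,.055,.079,.036),('top',257,156,.055,-.079,.036),('scene',740,375,-.098,.079,.006),('scene',553,322,-.098,-.079,.006),
('scene',478,483,.055,-.079,.036),('scene',715,548,.055,.079,.036)]
fit('bay',b,[.47,.12,.1])
g=[('top',550,215,0,.065,.233),('top',745,188,0,-.065,.233),('top',651,190,0,0,.290),
('scene',255,122,0,.065,.233),('scene',68,72,0,-.065,.233),('scene',153,73,0,0,.264)]
fit('caddy',g,[.5,-.15,.1])
# plate: unknown centre along x -> fit size-agnostic: box 0.2x0.17 centred
for cx in(0.,):
  p=[('top',485,105,.1,.085,.012),('top',692,75,.1,-.085,.012),('top',738,315,-.1,-.085,.012),('top',525,348,-.1,.085,.012),('scene',220,435,.1,.085,.012),('scene',12,365,.1,-.085,.012)]
  fit('plate centre',p,[.5,-.15,.1])
E
python3 a.py
```

```text
bay [0.5823 0.1928 0.1395] [[0.6, 0.6], [1.9, 1.5], [-1.9, -9.6], [-0.8, -9.3], [-1.3, -0.1], [-2.2, 1.3], [0.4, 0.9], [-3.4, -1.4], [0.0, -1.1], [-5.3, 0.2]]
caddy [ 0.5772 -0.1594  0.1467] [[-0.4, 1.5], [-0.7, 0.2], [1.6, 0.2], [-1.7, 1.0], [0.3, 0.4], [-0.1, 0.1]]
plate centre [ 0.6073 -0.1622  0.1368] [[-0.5, -0.2], [0.1, -0.9], [0.1, 0.6], [-0.2, 0.7], [0.1, -0.0], [-0.6, -0.0]]
```

```bash
python3 - <<'E'
from fit import *
b=[('top',80,385,-.098,.079,.006),('top',272,350,-.098,-.079,.006),
('top',55,193,.055,.079,.036),('top',257,156,.055,-.079,.036),('scene',740,375,-.098,.079,.006),('scene',553,322,-.098,-.079,.006),
('scene',478,483,.055,-.079,.036),('scene',715,548,.055,.079,.036)]
p=fit('bay',b,[.58,.19,.1])
import cv2
c,s=np.cos(p[2]),np.sin(p[2])
W=lambda x,y,z:np.array([p[0]+c*x-s*y,p[1]+s*x+c*y,z])
out=[]
for n,(x0,x1,y0,y1) in {'top':(230-45,270,180,265),'scene':(290,375,220,305)}.items():
    im=cv2.resize(cv2.imread(f'pics/{n}0.png')[y0:y1,x0:x1],None,fx=4.6,fy=4.6,interpolation=cv2.INTER_CUBIC)
    def L(a,b,col):
        q=[tuple((((proj(n,W(*k))+.5-[x0,y0])*4.6)).astype(int).tolist()) for k in(a,b)];cv2.line(im,*q,col,1)
    for y in(.079,-.079):
        L((-.098,y,.006),(.055,y,.006),(0,0,255));L((-.098,y,.026),(.055,y,.026),(255,0,0))
    L((.055,.079,.036),(.055,-.079,.036),(0,255,0));L((.055,.079,.006),(.055,-.079,.006),(0,0,255));L((-.098,.079,.006),(-.098,-.079,.006),(0,0,255))
    out.append(im)
cv2.imwrite('pics/bay.png',np.hstack(out))
E
```

```text
bay [0.5838 0.1947 0.151 ] [[0.4, 0.4], [1.7, 0.7], [-2.1, -0.2], [-3.0, 0.6], [0.5, 1.2], [-3.5, -0.7], [0.5, -0.0], [-4.6, 0.8]]
```

View pics/bay.png

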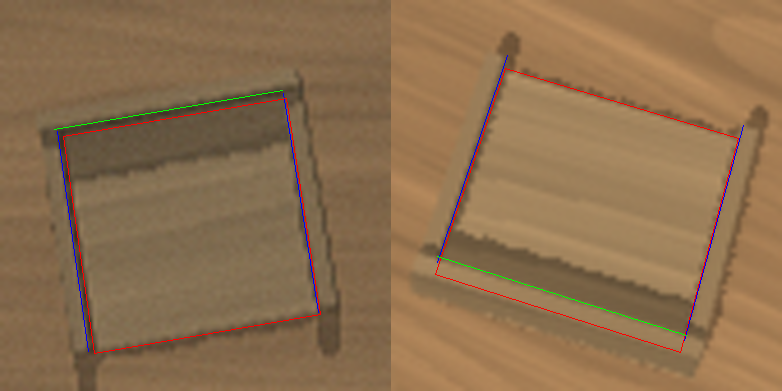

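The overlay fits the bay to a few mm: the top view suggests slightly -y and the scene view slightly +y, so I'll check again with the caddy above it. Poses held: caddy (0.577,-0.159), yaw about 0.142; bay (0.583,0.194), yaw about 0.145. These are consistent with the stated sizes and the reach.

```bash
cat > d.py <<'E'
import sys,numpy as np
from bench import r
from scipy.spatial.transform import Rotation as R
def d(x,y,z,yaw):
    s=r.read_state();q=R.from_quat(s['eef_rot'])
    t=R.from_euler('z',yaw)*R.from_euler('x',np.pi)
    print('t',round(s['time'],2),'pos',s['ee_pos'].round(4),'F',s['ft_force'].round(1),'w',round(s['width'],4),'grip',np.round(s['grip_force'],1))
    print('shift rows',(q.inv().apply(np.array([x,y,z])-s['ee_pos'])/.03).round(2),'turn rows',(np.degrees((q.inv()*t).as_rotvec())/6).round(2))
if __name__=='__main__': d(*map(float,sys.argv[1:]))
E
python3 -m crank '[{"claw":-1,"dz":-1,"az":0.65},{"claw":-1,"dz":-1,"az":0.65},{"claw":-1,"dz":-1},{"claw":-1}]' 40; python3 d.py 0.577 -0.159 0.33 0.142
```

```text
t 0.1 pos [ 0.1689 -0.6014  0.2328] F [ 0.4 -0.8  0.7] w 0.087 grip 0.0
shift rows [ 17.08 -10.52  -3.23] turn rows [-0.01  0.    1.26]invalid input at $[0]: expected keys claw, dx, dy, dz, ax, ay, az
```

```bash
python3 -m crank '[{"claw":-1,"dx":0,"dy":0,"dz":-1,"ax":0,"ay":0,"az":0.65},{"claw":-1,"dx":0,"dy":0,"dz":-1,"ax":0,"ay":0,"az":0.65},{"claw":-1,"dx":0,"dy":0,"dz":-1,"ax":0,"ay":0,"az":0},{"claw":-1,"dx":0,"dy":0,"dz":0,"ax":0,"ay":0,"az":0}]' 40; python3 d.py 0.577 -0.159 0.33 0.142
```

```text
time: 0.43
ee_pos: [0.1695, -0.6032, 0.3298]
eef_rot: [0.998, 0.069, 0.001, 0.004]
ft_force: [0.1, -0.9, 0.8]
width: 0.0868
grip_force: 0.0
t 0.43 pos [ 0.1695 -0.6032  0.3298] F [ 0.1 -0.9  0.8] w 0.0868 grip 0.0
shift rows [ 15.48 -12.81  -0.08] turn rows [ 0.08 -0.02 -0.04]
```

```bash
python3 -m crank '[{"claw":-1,"dx":0.97,"dy":-0.8,"dz":0,"ax":0,"ay":0,"az":0},{"claw":-1,"dx":0.97,"dy":-0.8,"dz":0,"ax":0,"ay":0,"az":0},{"claw":-1,"dx":0.97,"dy":-0.8,"dz":0,"ax":0,"ay":0,"az":0},{"claw":-1,"dx":0.97,"dy":-0.8,"dz":0,"ax":0,"ay":0,"az":0},{"claw":-1,"dx":0.97,"dy":-0.8,"dz":0,"ax":0,"ay":0,"az":0},{"claw":-1,"dx":0.97,"dy":-0.8,"dz":0,"ax":0,"ay":0,"az":0},{"claw":-1,"dx":0.97,"dy":-0.8,"dz":0,"ax":0,"ay":0,"az":0},{"claw":-1,"dx":0.97,"dy":-0.8,"dz":0,"ax":0,"ay":0,"az":0}]' >/dev/null;  python3 d.py 0.577 -0.159 0.33 0.142
python3 -m crank '[{"claw":-1,"dx":0.97,"dy":-0.8,"dz":0,"ax":0,"ay":0,"az":0},{"claw":-1,"dx":0.97,"dy":-0.8,"dz":0,"ax":0,"ay":0,"az":0},{"claw":-1,"dx":0.97,"dy":-0.8,"dz":0,"ax":0,"ay":0,"az":0},{"claw":-1,"dx":0.97,"dy":-0.8,"dz":0,"ax":0,"ay":0,"az":0},{"claw":-1,"dx":0.97,"dy":-0.8,"dz":0,"ax":0,"ay":0,"az":0},{"claw":-1,"dx":0.5,"dy":-0.6,"dz":0,"ax":0,"ay":0,"az":0},{"claw":-1,"dx":0,"dy":0,"dz":0,"ax":0,"ay":0,"az":0}]' >/dev/null;  python3 d.py 0.577 -0.159 0.33 0.142
```

```text
t 1.1 pos [ 0.3741 -0.3779  0.3233] F [ 0.4  0.1 -0.4] w 0.0874 grip 0.0
shift rows [ 7.7  -6.3  -0.23] turn rows [ 0.    0.   -0.04]
t 1.68 pos [ 0.5161 -0.2147  0.323 ] F [0.4 0.8 0.5] w 0.0873 grip 0.0
shift rows [ 2.28 -1.54 -0.23] turn rows [-0.03 -0.01  0.04]
```

```bash
python3 -m crank '[{"claw":-1,"dx":0.8,"dy":-0.5,"dz":-0.2,"ax":0,"ay":0,"az":0},{"claw":-1,"dx":0.8,"dy":-0.5,"dz":0,"ax":0,"ay":0,"az":0},{"claw":-1,"dx":0.7,"dy":-0.5,"dz":0,"ax":0,"ay":0,"az":0},{"claw":-1,"dx":0,"dy":0,"dz":0,"ax":0,"ay":0,"az":0},{"claw":-1,"dx":0,"dy":0,"dz":0,"ax":0,"ay":0,"az":0}]' >/dev/null;  python3 d.py 0.577 -0.159 0.258 0.142
python3 - <<'E'
from bench import r
import cv2,numpy as np
o=[]
for n,(x0,y0) in {'top':(295,155),'scene':(165,140)}.items():
    o.append(cv2.resize(r.camera(n)['color'][y0:y0+100,x0:x0+100,::-1],None,fx=4,fy=4,interpolation=cv2.INTER_CUBIC))
cv2.imwrite('pics/above.png',np.hstack(o))
E
```

```text
t 2.1 pos [ 0.5758 -0.1658  0.3287] F [ 0.2 -1.2  0.5] w 0.0868 grip 0.0
shift rows [ 0.07 -0.22  2.36] turn rows [-0.01  0.01 -0.02]
```

View pics/above.png

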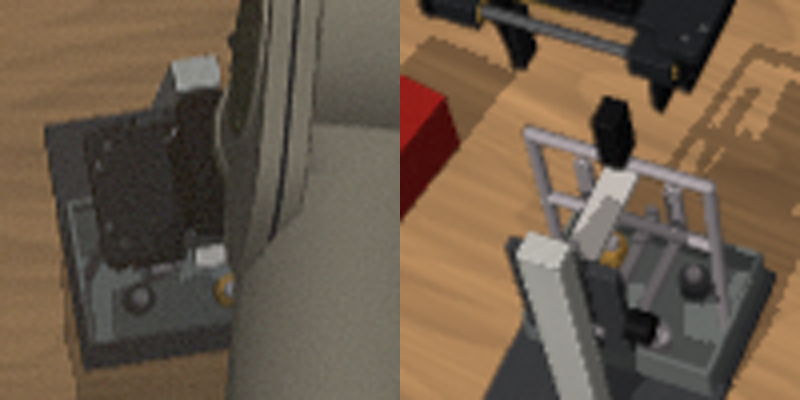

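The picture shows the open fingers, scene crop (518,65) and (660,105), straddling the grip block at (610,105). The block is slightly towards the right (+y), which matches the remaining 6 mm correction. I'll descend with that correction.

```bash
python3 -m crank '[{"claw":-1,"dx":0.07,"dy":-0.22,"dz":0,"ax":0,"ay":0,"az":0},{"claw":-1,"dx":0,"dy":0,"dz":0.6,"ax":0,"ay":0,"az":0},{"claw":-1,"dx":0,"dy":0,"dz":0.6,"ax":0,"ay":0,"az":0},{"claw":-1,"dx":0,"dy":0,"dz":0.6,"ax":0,"ay":0,"az":0},{"claw":-1,"dx":0,"dy":0,"dz":0.5,"ax":0,"ay":0,"az":0},{"claw":-1,"dx":0,"dy":0,"dz":0,"ax":0,"ay":0,"az":0},{"claw":-1,"dx":0,"dy":0,"dz":0,"ax":0,"ay":0,"az":0}]' 40 >/dev/null;  python3 d.py 0.577 -0.159 0.258 0.142
```

```text
t 2.78 pos [ 0.576  -0.1605  0.2605] F [ 0.6 -0.1  0.5] w 0.087 grip 0.0
shift rows [ 0.04 -0.04  0.08] turn rows [-0.    0.01 -0.05]
```

```bash
python3 -m crank '[{"claw":0,"dx":0.04,"dy":-0.04,"dz":0.08,"ax":0,"ay":0,"az":0},{"claw":0.4,"dx":0,"dy":0,"dz":0,"ax":0,"ay":0,"az":0},{"claw":0.5,"dx":0,"dy":0,"dz":0,"ax":0,"ay":0,"az":0},{"claw":0.5,"dx":0,"dy":0,"dz":0,"ax":0,"ay":0,"az":0},{"claw":0.5,"dx":0,"dy":0,"dz":0,"ax":0,"ay":0,"az":0},{"claw":0.5,"dx":0,"dy":0,"dz":0,"ax":0,"ay":0,"az":0}]' 5 >/dev/null;  python3 d.py 0.577 -0.159 0.258 0.142
python3 -m crank '[{"claw":0.6,"dx":0,"dy":0,"dz":0,"ax":0,"ay":0,"az":0},{"claw":0.65,"dx":0,"dy":0,"dz":0,"ax":0,"ay":0,"az":0},{"claw":0.7,"dx":0,"dy":0,"dz":0,"ax":0,"ay":0,"az":0},{"claw":1,"dx":0,"dy":0,"dz":0,"ax":0,"ay":0,"az":0},{"claw":1,"dx":0,"dy":0,"dz":0,"ax":0,"ay":0,"az":0}]' 5 >/dev/null;  python3 d.py 0.577 -0.159 0.258 0.142
```

```text
t 3.28 pos [ 0.5778 -0.1587  0.2584] F [-0.5  0.2 -0.1] w 0.055 grip 0.0
shift rows [-0.03  0.01  0.01] turn rows [ 0.   -0.   -0.04]
t 3.7 pos [ 0.5777 -0.1587  0.2582] F [ 1.2  0.  -0.7] w 0.0216 grip 0.0
shift rows [-0.02  0.01  0.01] turn rows [ 0.   -0.   -0.04]
```

```bash
python3 -m crank '[{"claw":1,"dx":0,"dy":0,"dz":0,"ax":0,"ay":0,"az":0},{"claw":1,"dx":0,"dy":0,"dz":0,"ax":0,"ay":0,"az":0},{"claw":1,"dx":0,"dy":0,"dz":0,"ax":0,"ay":0,"az":0},{"claw":1,"dx":0,"dy":0,"dz":0,"ax":0,"ay":0,"az":0}]' 5 >/dev/null;  python3 d.py 0.577 -0.159 0.258 0.142
python3 -m crank '[{"claw":1,"dx":0,"dy":0,"dz":0,"ax":0,"ay":0,"az":0},{"claw":1,"dx":0,"dy":0,"dz":0,"ax":0,"ay":0,"az":0},{"claw":1,"dx":0,"dy":0,"dz":0,"ax":0,"ay":0,"az":0},{"claw":1,"dx":0,"dy":0,"dz":0,"ax":0,"ay":0,"az":0}]' 40 >/dev/null;  python3 d.py 0.577 -0.159 0.258 0.142
```

```text
t 4.03 pos [ 0.5777 -0.1588  0.2582] F [-0.3 -1.   0.2] w 0.0182 grip 5.0
shift rows [-0.02  0.    0.01] turn rows [ 0.   -0.   -0.04]
t 4.37 pos [ 0.5777 -0.1588  0.2581] F [ 0.5 -0.8 -0.3] w 0.0178 grip 40.0
shift rows [-0.02  0.    0.  ] turn rows [ 0.   -0.   -0.04]
```

```bash
for i in 1; do python3 -m crank '[{"claw":1,"dx":0,"dy":0,"dz":-0.1,"ax":0,"ay":0,"az":0},{"claw":1,"dx":0,"dy":0,"dz":-0.1,"ax":0,"ay":0,"az":0},{"claw":1,"dx":0,"dy":0,"dz":-0.1,"ax":0,"ay":0,"az":0},{"claw":1,"dx":0,"dy":0,"dz":-0.1,"ax":0,"ay":0,"az":0},{"claw":1,"dx":0,"dy":0,"dz":0,"ax":0,"ay":0,"az":0},{"claw":1,"dx":0,"dy":0,"dz":0,"ax":0,"ay":0,"az":0}]'; done
python3 -m crank '[{"claw":1,"dx":0,"dy":0,"dz":0,"ax":0,"ay":0,"az":0}]' |grep for
python3 -m crank '[{"claw":1,"dx":0,"dy":0,"dz":0,"ax":0,"ay":0,"az":0}]' |grep for
python3 -m crank '[{"claw":1,"dx":0,"dy":0,"dz":0,"ax":0,"ay":0,"az":0}]' |grep for
```

```text
time: 4.87
ee_pos: [0.5777, -0.1586, 0.2703]
eef_rot: [0.998, 0.069, 0.0, 0.0]
ft_force: [-0.3, -0.6, -5.6]
width: 0.0177
grip_force: 40.0
ft_force: [-0.3, 0.3, -6.1]
grip_force: 40.0
ft_force: [-0.6, 1.0, -6.6]
grip_force: 40.0
ft_force: [0.6, 0.4, -6.8]
grip_force: 40.0
```

```bash
f(){ grep -E 'ee_pos|ft_f'|tr '\n' ' ';echo; }
python3 -m crank '[{"claw":1,"dx":0,"dy":0,"dz":-0.05,"ax":0,"ay":0,"az":0},{"claw":1,"dx":0,"dy":0,"dz":-0.05,"ax":0,"ay":0,"az":0},{"claw":1,"dx":0,"dy":0,"dz":0,"ax":0,"ay":0,"az":0}]'|f
python3 -m crank '[{"claw":1,"dx":0,"dy":0,"dz":-0.05,"ax":0,"ay":0,"az":0},{"claw":1,"dx":0,"dy":0,"dz":-0.05,"ax":0,"ay":0,"az":0},{"claw":1,"dx":0,"dy":0,"dz":0,"ax":0,"ay":0,"az":0}]'|f
python3 -m crank '[{"claw":1,"dx":0,"dy":0,"dz":-0.05,"ax":0,"ay":0,"az":0},{"claw":1,"dx":0,"dy":0,"dz":-0.05,"ax":0,"ay":0,"az":0},{"claw":1,"dx":0,"dy":0,"dz":0,"ax":0,"ay":0,"az":0}]'|f
```

```text
ee_pos: [0.5778, -0.1587, 0.2736] ft_force: [-0.5, 1.0, -6.2] 
ee_pos: [0.5778, -0.1587, 0.2766] ft_force: [0.5, -0.9, -5.6] 
ee_pos: [0.5778, -0.1587, 0.2796] ft_force: [-0.5, -0.4, -5.4]
```

```bash
f(){ grep -E 'ee_pos|ft_f'|tr '\n' ' ';echo; }
python3 -m crank '[{"claw":1,"dx":0,"dy":0,"dz":-0.05,"ax":0,"ay":0,"az":0},{"claw":1,"dx":0,"dy":0,"dz":-0.05,"ax":0,"ay":0,"az":0},{"claw":1,"dx":0,"dy":0,"dz":0,"ax":0,"ay":0,"az":0}]'|f
python3 -m crank '[{"claw":1,"dx":0,"dy":0,"dz":-0.05,"ax":0,"ay":0,"az":0},{"claw":1,"dx":0,"dy":0,"dz":-0.05,"ax":0,"ay":0,"az":0},{"claw":1,"dx":0,"dy":0,"dz":0,"ax":0,"ay":0,"az":0}]'|f
```

```text
ee_pos: [0.5778, -0.1587, 0.2825] ft_force: [0.5, 0.5, -5.2] 
ee_pos: [0.5778, -0.1587, 0.2856] ft_force: [0.0, 0.1, -5.9]
```

```bash
f(){ grep -E 'ee_pos|ft_f'|tr '\n' ' ';echo; }
python3 -m crank '[{"claw":1,"dx":0,"dy":0,"dz":0,"ax":0,"ay":0,"az":0}]'|f
python3 -m crank '[{"claw":1,"dx":0,"dy":0,"dz":0,"ax":0,"ay":0,"az":0}]'|f
```

```text
ee_pos: [0.5777, -0.1587, 0.2853] ft_force: [0.3, 1.0, -5.6] 
ee_pos: [0.5777, -0.1586, 0.2851] ft_force: [-0.0, -0.1, -6.8]
```

```bash
f(){ grep -E 'ee_pos|ft_f'|tr '\n' ' ';echo; }
python3 -m crank '[{"claw":1,"dx":0,"dy":0,"dz":-0.05,"ax":0,"ay":0,"az":0},{"claw":1,"dx":0,"dy":0,"dz":-0.05,"ax":0,"ay":0,"az":0},{"claw":1,"dx":0,"dy":0,"dz":0,"ax":0,"ay":0,"az":0}]'|f
python3 -m crank '[{"claw":1,"dx":0,"dy":0,"dz":-0.05,"ax":0,"ay":0,"az":0},{"claw":1,"dx":0,"dy":0,"dz":-0.05,"ax":0,"ay":0,"az":0},{"claw":1,"dx":0,"dy":0,"dz":0,"ax":0,"ay":0,"az":0}]'|f
python3 -m crank '[{"claw":1,"dx":0,"dy":0,"dz":0,"ax":0,"ay":0,"az":0}]'|f
```

```text
ee_pos: [0.5776, -0.1587, 0.2881] ft_force: [0.6, -0.4, -9.6] 
ee_pos: [0.5775, -0.1586, 0.2911] ft_force: [-0.2, 0.8, -11.2] 
ee_pos: [0.5775, -0.1586, 0.2909] ft_force: [0.7, -0.4, -10.9]
```

```bash
f(){ grep -E 'ee_pos|ft_f'|tr '\n' ' ';echo; }
python3 -m crank '[{"claw":1,"dx":0,"dy":0,"dz":-0.06,"ax":0,"ay":0,"az":0},{"claw":1,"dx":0,"dy":0,"dz":-0.06,"ax":0,"ay":0,"az":0},{"claw":1,"dx":0,"dy":0,"dz":0,"ax":0,"ay":0,"az":0}]'|f
python3 -m crank '[{"claw":1,"dx":0,"dy":0,"dz":0,"ax":0,"ay":0,"az":0}]'|f
python3 -m crank '[{"claw":1,"dx":0,"dy":0,"dz":0,"ax":0,"ay":0,"az":0}]'|f
python3 -m crank '[{"claw":1,"dx":0,"dy":0,"dz":0,"ax":0,"ay":0,"az":0}]'|f
```

```text
ee_pos: [0.5776, -0.1587, 0.2949] ft_force: [-1.3, -0.7, -13.5] 
ee_pos: [0.5776, -0.1587, 0.2947] ft_force: [-0.9, -0.6, -11.3] 
ee_pos: [0.5776, -0.1587, 0.2945] ft_force: [-0.6, 0.7, -12.3] 
ee_pos: [0.5775, -0.1586, 0.2946] ft_force: [-0.3, 0.1, -12.0]
```

```bash
f(){ grep -E 'ee_pos|ft_f'|tr '\n' ' ';echo; }
python3 -m crank '[{"claw":1,"dx":0,"dy":0,"dz":-0.09,"ax":0,"ay":0,"az":0},{"claw":1,"dx":0,"dy":0,"dz":0,"ax":0,"ay":0,"az":0}]'|f
python3 -m crank '[{"claw":1,"dx":0,"dy":0,"dz":0,"ax":0,"ay":0,"az":0}]'|f
python3 -m crank '[{"claw":1,"dx":0,"dy":0,"dz":0,"ax":0,"ay":0,"az":0}]'|f
python3 -m crank '[{"claw":1,"dx":0,"dy":0,"dz":0,"ax":0,"ay":0,"az":0}]'|f;python3 d.py 0.577 -0.159 0.258 0.138
```

```text
ee_pos: [0.5776, -0.1586, 0.2978] ft_force: [-1.1, 0.4, -12.8] 
ee_pos: [0.5775, -0.1587, 0.2974] ft_force: [-0.0, 0.3, -12.5] 
ee_pos: [0.5776, -0.1587, 0.2973] ft_force: [-1.0, -0.2, -13.0] 
ee_pos: [0.5776, -0.1586, 0.2973] ft_force: [-1.6, -1.3, -13.2] 
t 8.03 pos [ 0.5776 -0.1586  0.2973] F [ -1.6  -1.3 -13.2] w 0.018 grip 40.0
shift rows [-0.02  0.01  1.31] turn rows [-0.  0. -0.]
```

```bash
f(){ grep -E 'ee_pos|ft_f'|tr '\n' ' ';echo; }
python3 -m crank '[{"claw":1,"dx":-0.08,"dy":0,"dz":0,"ax":0,"ay":0,"az":0},{"claw":1,"dx":-0.1,"dy":0,"dz":0,"ax":0,"ay":0,"az":0},{"claw":1,"dx":-0.1,"dy":0,"dz":0,"ax":0,"ay":0,"az":0},{"claw":1,"dx":-0.1,"dy":0,"dz":0,"ax":0,"ay":0,"az":0},{"claw":1,"dx":0,"dy":0,"dz":0,"ax":0,"ay":0,"az":0}]'|f
python3 -m crank '[{"claw":1,"dx":0,"dy":0,"dz":0,"ax":0,"ay":0,"az":0}]'|f
```

```text
ee_pos: [0.5657, -0.1604, 0.2977] ft_force: [-0.2, 1.2, -12.9] 
ee_pos: [0.5658, -0.1603, 0.2975] ft_force: [-0.3, 0.4, -12.6]
```

```bash
f(){ grep -E 'ee_pos|ft_f'|tr '\n' ' ';echo; }
python3 -m crank '[{"claw":1,"dx":-0.1,"dy":0,"dz":0,"ax":0,"ay":0,"az":0},{"claw":1,"dx":-0.1,"dy":0,"dz":0,"ax":0,"ay":0,"az":0},{"claw":1,"dx":0,"dy":0,"dz":0,"ax":0,"ay":0,"az":0}]'|f
python3 -m crank '[{"claw":1,"dx":-0.1,"dy":0,"dz":0,"ax":0,"ay":0,"az":0},{"claw":1,"dx":-0.1,"dy":0,"dz":0,"ax":0,"ay":0,"az":0},{"claw":1,"dx":0,"dy":0,"dz":0,"ax":0,"ay":0,"az":0}]'|f
python3 -m crank '[{"claw":1,"dx":-0.1,"dy":0,"dz":0,"ax":0,"ay":0,"az":0},{"claw":1,"dx":-0.1,"dy":0,"dz":0,"ax":0,"ay":0,"az":0},{"claw":1,"dx":0,"dy":0,"dz":0,"ax":0,"ay":0,"az":0}]'|f
```

```text
ee_pos: [0.5599, -0.1612, 0.2975] ft_force: [0.3, 1.2, -13.5] 
ee_pos: [0.5539, -0.1621, 0.2975] ft_force: [-0.4, 0.5, -12.5] 
ee_pos: [0.5482, -0.1632, 0.2983] ft_force: [0.0, 0.6, -6.5]
```

```bash

python3 -m crank '[{"claw":1,"dx":-0.2,"dy":0,"dz":0,"ax":0,"ay":0,"az":0},{"claw":1,"dx":-0.4,"dy":0,"dz":0,"ax":0,"ay":0,"az":0},{"claw":1,"dx":-0.6,"dy":0,"dz":0,"ax":0,"ay":0,"az":0},{"claw":1,"dx":-0.6,"dy":0,"dz":0,"ax":0,"ay":0,"az":0},{"claw":1,"dx":-0.6,"dy":0,"dz":0,"ax":0,"ay":0,"az":0},{"claw":1,"dx":-0.5,"dy":0,"dz":0,"ax":0,"ay":0,"az":0},{"claw":1,"dx":-0.3,"dy":0,"dz":0,"ax":0,"ay":0,"az":0},{"claw":1,"dx":0,"dy":0,"dz":0,"ax":0,"ay":0,"az":0}]'|grep ft
python3 d.py 0.565 0.192 0.312 0.145
```

```text
ft_force: [1.0, 0.0, -5.5]
t 9.95 pos [ 0.4522 -0.1766  0.2984] F [ 1.   0.  -5.5] w 0.0177 grip 40.0
shift rows [  5.39 -11.66  -0.47] turn rows [ 0.02 -0.01 -0.09]
```

```bash

python3 -m crank '[{"claw":1,"dx":0,"dy":-0.4,"dz":-0.2,"ax":0,"ay":0,"az":0},{"claw":1,"dx":0,"dy":-0.7,"dz":-0.2,"ax":0,"ay":0,"az":0},{"claw":1,"dx":0,"dy":-0.8,"dz":-0.1,"ax":0,"ay":0,"az":0},{"claw":1,"dx":0,"dy":-0.8,"dz":0,"ax":0,"ay":0,"az":0},{"claw":1,"dx":0,"dy":-0.8,"dz":0,"ax":0,"ay":0,"az":0},{"claw":1,"dx":0,"dy":-0.8,"dz":0,"ax":0,"ay":0,"az":0},{"claw":1,"dx":0,"dy":-0.8,"dz":0,"ax":0,"ay":0,"az":0},{"claw":1,"dx":0,"dy":-0.8,"dz":0,"ax":0,"ay":0,"az":0}]'>/dev/null
python3 -m crank '[{"claw":1,"dx":0.4,"dy":-0.8,"dz":0,"ax":0,"ay":0,"az":0},{"claw":1,"dx":0.8,"dy":-0.8,"dz":0,"ax":0,"ay":0,"az":0},{"claw":1,"dx":0.8,"dy":-0.8,"dz":0,"ax":0,"ay":0,"az":0},{"claw":1,"dx":0.8,"dy":-0.8,"dz":0,"ax":0,"ay":0,"az":0},{"claw":1,"dx":0.8,"dy":-0.8,"dz":0,"ax":0,"ay":0,"az":0},{"claw":1,"dx":0.8,"dy":-0.8,"dz":0,"ax":0,"ay":0,"az":0},{"claw":1,"dx":0.4,"dy":-0.4,"dz":0,"ax":0,"ay":0,"az":0},{"claw":1,"dx":0,"dy":0,"dz":0,"ax":0,"ay":0,"az":0}]'>/dev/null
python3 d.py 0.565 0.192 0.312 0.145
```

```text
t 11.28 pos [0.5515 0.1791 0.312 ] F [-1.5  1.6 -5.6] w 0.0181 grip 40.0
shift rows [ 0.51 -0.36  0.  ] turn rows [-0.05 -0.   -0.02]
```

```bash

python3 -m crank '[{"claw":1,"dx":0.3,"dy":-0.2,"dz":0.3,"ax":0,"ay":0,"az":0},{"claw":1,"dx":0.2,"dy":-0.15,"dz":0.4,"ax":0,"ay":0,"az":0},{"claw":1,"dx":0,"dy":0,"dz":0.4,"ax":0,"ay":0,"az":0},{"claw":1,"dx":0,"dy":0,"dz":0.2,"ax":0,"ay":0,"az":0},{"claw":1,"dx":0,"dy":0,"dz":0,"ax":0,"ay":0,"az":0},{"claw":1,"dx":0,"dy":0,"dz":0,"ax":0,"ay":0,"az":0}]'>/dev/null
python3 d.py 0.565 0.192 0.270 0.145
python3 - <<'E'
from bench import r
import cv2,numpy as np
o=[]
for n,(x0,y0) in {'top':(180,170),'scene':(285,190)}.items():
    im=r.camera(n)['color'][:,:,::-1];cv2.imwrite(f'pics/{n}1.png',im)
    o.append(cv2.resize(im[y0:y0+120,x0:x0+100],None,fx=4,fy=4,interpolation=cv2.INTER_CUBIC))
cv2.imwrite('pics/b1.png',np.hstack(o))
E
```

```text
t 11.78 pos [0.5635 0.1856 0.2732] F [ 0.9  0.1 -5.4] w 0.0178 grip 40.0
shift rows [ 0.08 -0.2   0.11] turn rows [ 0.    0.01 -0.08]
```

View pics/b1.png

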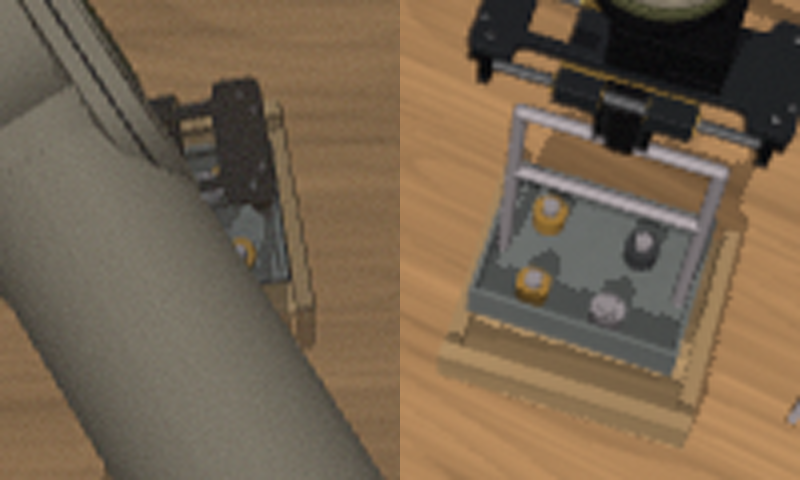

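The top crop shows the tray's -y front corner at about (290,277), close to the -y rail's inner edge. The scene crop shows the tray above the bay, with its back corner at (675,352), the +y rail's inner edge running (725,235) to (680,405), and the stop behind it at (440,350)-(690,415). I'll measure these relative to each other.

```bash
python3 - <<'E'
from fit import *
yaw=.145;T=np.array([.5635,.1856])
def ray(n,px,z):
    c=C[n];d=c['R'].T@np.linalg.inv(c['mtx'])@np.array([px[0],px[1],1]);o=-c['R'].T@c['t'];return (o+d*(z-o[2])/d[2])[:2]
def rel(n,u,v,o,s,z):
    p=(ray(n,(np.array([u,v])+.5)/s-.5+o,z)-T);c,k=np.cos(yaw),np.sin(yaw);return np.round([c*p[0]+k*p[1],-k*p[0]+c*p[1]],4)
t,s=np.array([180,170]),np.array([285,190])
print('tray -y front top',rel('top',290,277,t,4,.080))
for q in((292,90),(322,305)):print('rail -y in (top)',rel('top',*q,np.array([185,180]),4.6,.026))
print('left rail in (top)',[rel('top',*q,np.array([185,180]),4.6,.026) for q in((58,140),(92,350))])
print('stop in top',[rel('top',*q,np.array([185,180]),4.6,.036) for q in((58,130),(292,90))])
S=lambda u,v,z:rel('scene',u-400,v,s,4,z)
print('tray back +y',S(675,352,.080),S(672,372,.045),'back -y',S(470,292,.080),S(470,305,.045))
print('rail +y',S(725,235,.026),S(680,405,.026))
print('stop scene',[rel('scene',a-391,b,np.array([290,220]),4.6,.036) for a,b in((440,252),(703,330))])
print('frame top',S(522,108,.248),S(725,172,.248))
E
```

```text
tray -y front top [-0.0543 -0.0762]
rail -y in (top) [ 0.0778 -0.079 ]
rail -y in (top) [-0.0719 -0.0768]
left rail in (top) [array([0.0698, 0.0854]), array([-0.0767,  0.0818])]
stop in top [array([0.0748, 0.0826]), array([ 0.0758, -0.0797])]
tray back +y [0.0527 0.0721] [0.0528 0.0748] back -y [ 0.0561 -0.0736] [ 0.0507 -0.0739]
rail +y [-0.0716  0.085 ] [0.0669 0.0868]
stop scene [array([ 0.0735, -0.0718]), array([0.0697, 0.0942])]
frame top [-0.0029 -0.0649] [-0.0005  0.0671]
```

```bash
f(){ grep -E 'ee_pos|ft_f'|tr '\n' ' ';echo; }
python3 -m crank '[{"claw":1,"dx":0.1,"dy":-0.14,"dz":0.1,"ax":0,"ay":0,"az":-0.15},{"claw":1,"dx":0,"dy":0,"dz":0.2,"ax":0,"ay":0,"az":0},{"claw":1,"dx":0,"dy":0,"dz":0.2,"ax":0,"ay":0,"az":0},{"claw":1,"dx":0,"dy":0,"dz":0.1,"ax":0,"ay":0,"az":0},{"claw":1,"dx":0,"dy":0,"dz":0,"ax":0,"ay":0,"az":0}]'|f
python3 -m crank '[{"claw":1,"dx":0,"dy":0,"dz":0.1,"ax":0,"ay":0,"az":0},{"claw":1,"dx":0,"dy":0,"dz":0.1,"ax":0,"ay":0,"az":0},{"claw":1,"dx":0,"dy":0,"dz":0,"ax":0,"ay":0,"az":0}]'|f
python3 d.py 0.583 0.195 0.2342 0.152
```

```text
ee_pos: [0.5657, 0.1904, 0.2542] ft_force: [0.3, -0.3, -5.9] 
ee_pos: [0.566, 0.1906, 0.2488] ft_force: [-0.3, 0.3, -6.7] 
t 12.55 pos [0.566  0.1906 0.2488] F [-0.3  0.3 -6.7] w 0.0177 grip 40.0
shift rows [ 0.58 -0.06  0.49] turn rows [0.   0.01 0.01]
```

```bash
f(){ grep -E 'ee_pos|ft_f'|tr '\n' ' ';echo; }
python3 -m crank '[{"claw":1,"dx":0,"dy":0,"dz":0.2,"ax":0,"ay":0,"az":0},{"claw":1,"dx":0,"dy":0,"dz":0.2,"ax":0,"ay":0,"az":0},{"claw":1,"dx":0,"dy":0,"dz":0,"ax":0,"ay":0,"az":0},{"claw":1,"dx":0,"dy":0,"dz":0,"ax":0,"ay":0,"az":0}]'|f
python3 -m crank '[{"claw":1,"dx":0,"dy":0,"dz":0.04,"ax":0,"ay":0,"az":0},{"claw":1,"dx":0,"dy":0,"dz":0,"ax":0,"ay":0,"az":0}]'|f
python3 -m crank '[{"claw":1,"dx":0,"dy":0,"dz":0.04,"ax":0,"ay":0,"az":0},{"claw":1,"dx":0,"dy":0,"dz":0,"ax":0,"ay":0,"az":0}]'|f
```

```text
ee_pos: [0.5659, 0.1906, 0.2368] ft_force: [0.1, 0.8, -5.8] 
ee_pos: [0.5663, 0.1908, 0.2362] ft_force: [1.3, -0.2, -7.2] 
ee_pos: [0.5662, 0.1908, 0.235] ft_force: [-0.3, 0.3, -6.6]
```

```bash
f(){ grep -E 'ee_pos|ft_f'|tr '\n' ' ';echo; }
python3 -m crank '[{"claw":1,"dx":0.1,"dy":0,"dz":0,"ax":0,"ay":0,"az":0},{"claw":1,"dx":0.1,"dy":0,"dz":0,"ax":0,"ay":0,"az":0},{"claw":1,"dx":0.1,"dy":0,"dz":0,"ax":0,"ay":0,"az":0},{"claw":1,"dx":0,"dy":0,"dz":0,"ax":0,"ay":0,"az":0}]'|f
python3 -m crank '[{"claw":1,"dx":0.07,"dy":0,"dz":0,"ax":0,"ay":0,"az":0},{"claw":1,"dx":0,"dy":0,"dz":0,"ax":0,"ay":0,"az":0}]'|f
python3 -m crank '[{"claw":1,"dx":0.07,"dy":0,"dz":0,"ax":0,"ay":0,"az":0},{"claw":1,"dx":0,"dy":0,"dz":0,"ax":0,"ay":0,"az":0}]'|f
```

```text
ee_pos: [0.5758, 0.1921, 0.235] ft_force: [-0.2, -0.5, -6.3] 
ee_pos: [0.5775, 0.1925, 0.235] ft_force: [0.3, 0.7, -5.4] 
ee_pos: [0.5795, 0.1928, 0.235] ft_force: [-1.0, 0.2, -6.4]
```

```bash
f(){ grep -E 'ee_pos|ft_f'|tr '\n' ' ';echo; }
python3 -m crank '[{"claw":1,"dx":0.06,"dy":0,"dz":0,"ax":0,"ay":0,"az":0},{"claw":1,"dx":0,"dy":0,"dz":0,"ax":0,"ay":0,"az":0}]'|f
python3 -m crank '[{"claw":1,"dx":0.06,"dy":0,"dz":0,"ax":0,"ay":0,"az":0},{"claw":1,"dx":0,"dy":0,"dz":0,"ax":0,"ay":0,"az":0}]'|f
python3 -m crank '[{"claw":1,"dx":0.06,"dy":0,"dz":0,"ax":0,"ay":0,"az":0},{"claw":1,"dx":0,"dy":0,"dz":0,"ax":0,"ay":0,"az":0}]'|f
```

```text
ee_pos: [0.5813, 0.193, 0.235] ft_force: [1.0, 0.5, -5.5] 
ee_pos: [0.5831, 0.1933, 0.235] ft_force: [-0.3, 0.2, -5.8] 
ee_pos: [0.5845, 0.1936, 0.2349] ft_force: [-0.7, 0.4, -5.0]
```

```bash
f(){ python3 -c "
from bench import r;s=r.read_state();print(s['ee_pos'].round(4),s['ft_force'].round(1),s['torque'].round(3))"; }
f
python3 -m crank '[{"claw":1,"dx":0.05,"dy":0,"dz":0,"ax":0,"ay":0,"az":0},{"claw":1,"dx":0,"dy":0,"dz":0,"ax":0,"ay":0,"az":0}]'>/dev/null;f
python3 -m crank '[{"claw":1,"dx":0,"dy":0,"dz":0,"ax":0,"ay":0,"az":0}]'>/dev/null;f
python3 -m crank '[{"claw":1,"dx":0.05,"dy":0,"dz":0,"ax":0,"ay":0,"az":0},{"claw":1,"dx":0,"dy":0,"dz":0,"ax":0,"ay":0,"az":0}]'>/dev/null;f
python3 -m crank '[{"claw":1,"dx":0,"dy":0,"dz":0,"ax":0,"ay":0,"az":0}]'>/dev/null;f
```

```text
[0.5845 0.1936 0.2349] [-0.7  0.4 -5. ] [-0.046  0.479  0.067]
[0.5855 0.1938 0.2348] [-3.6 -0.6 -4.1] [-0.335  1.48   0.206]
[0.5856 0.1938 0.2348] [-4.4 -1.1 -4. ] [-0.367  1.57   0.204]
[0.5874 0.1942 0.235 ] [-4.4 -0.5 -3. ] [-0.331  1.756  0.19 ]
[0.5874 0.1942 0.235 ] [-4.3 -0.1 -4. ] [-0.251  1.785  0.154]
```

```bash
f(){ python3 -c "
from bench import r;s=r.read_state();print(s['ee_pos'].round(4),s['ft_force'].round(1),s['torque'].round(3))"; }
python3 -m crank '[{"claw":1,"dx":-0.05,"dy":0,"dz":0.03,"ax":0,"ay":0,"az":0},{"claw":1,"dx":0,"dy":0,"dz":0.03,"ax":0,"ay":0,"az":0},{"claw":1,"dx":0,"dy":0,"dz":0,"ax":0,"ay":0,"az":0}]'>/dev/null;f
python3 -m crank '[{"claw":1,"dx":0,"dy":0,"dz":0.03,"ax":0,"ay":0,"az":0},{"claw":1,"dx":0,"dy":0,"dz":0.03,"ax":0,"ay":0,"az":0},{"claw":1,"dx":0,"dy":0,"dz":0,"ax":0,"ay":0,"az":0}]'>/dev/null;f
python3 -m crank '[{"claw":1,"dx":0,"dy":0,"dz":0,"ax":0,"ay":0,"az":0}]'>/dev/null;f
```

```text
[0.5865 0.1942 0.2347] [-4.8 -1.8  6.4] [-0.43   1.797  0.198]
[0.587  0.1942 0.2347] [-9.  -3.5 17.1] [-0.934  2.488  0.218]
[0.587  0.1943 0.2347] [-8.4 -3.9 17.4] [-0.9    2.518  0.282]
```

```bash
f(){ python3 -c "
from bench import r;s=r.read_state();print(s['ee_pos'].round(4),s['ft_force'].round(1),s['torque'].round(3),s['width'])"; }
python3 -m crank '[{"claw":1,"dx":0,"dy":0,"dz":-0.03,"ax":0,"ay":0,"az":0},{"claw":1,"dx":0,"dy":0,"dz":-0.02,"ax":0,"ay":0,"az":0},{"claw":1,"dx":0,"dy":0,"dz":0,"ax":0,"ay":0,"az":0}]'>/dev/null;f
python3 -m crank '[{"claw":1,"dx":0,"dy":0,"dz":0,"ax":0,"ay":0,"az":0},{"claw":1,"dx":0,"dy":0,"dz":0,"ax":0,"ay":0,"az":0},{"claw":1,"dx":0,"dy":0,"dz":0,"ax":0,"ay":0,"az":0}]' 6 >/dev/null;f
python3 -m crank '[{"claw":0.5,"dx":0,"dy":0,"dz":0,"ax":0,"ay":0,"az":0},{"claw":0.2,"dx":0,"dy":0,"dz":0,"ax":0,"ay":0,"az":0},{"claw":0,"dx":0,"dy":0,"dz":0,"ax":0,"ay":0,"az":0},{"claw":0,"dx":0,"dy":0,"dz":0,"ax":0,"ay":0,"az":0},{"claw":0,"dx":0,"dy":0,"dz":0,"ax":0,"ay":0,"az":0}]' >/dev/null;f
```

```text
[0.5868 0.1942 0.2348] [-5.  -2.   8.3] [-0.51   1.526  0.216] 0.017811074632972004
[0.5872 0.1942 0.2348] [-3.8 -1.3  6.6] [-0.289  0.912  0.082] 0.017983550953299753
[0.5863 0.1938 0.2329] [-0.4 -1.2 -0.3] [0.027 0.015 0.034] 0.03907861487142212
```

```bash

python3 -m crank '[{"claw":-0.3,"dx":0,"dy":0,"dz":-0.1,"ax":0,"ay":0,"az":0},{"claw":-0.3,"dx":0,"dy":0,"dz":-0.4,"ax":0,"ay":0,"az":0},{"claw":-0.3,"dx":0,"dy":0,"dz":-0.7,"ax":0,"ay":0,"az":0},{"claw":-0.3,"dx":0,"dy":0,"dz":-0.9,"ax":0,"ay":0,"az":0},{"claw":-0.3,"dx":0,"dy":0,"dz":-0.9,"ax":0,"ay":0,"az":0},{"claw":-0.3,"dx":-0.5,"dy":0.5,"dz":-0.5,"ax":0,"ay":0,"az":0},{"claw":-0.3,"dx":-0.8,"dy":0.8,"dz":0,"ax":0,"ay":0,"az":0},{"claw":-0.3,"dx":-0.8,"dy":0.8,"dz":0,"ax":0,"ay":0,"az":0}]' >/dev/null
python3 -m crank '[{"claw":-0.3,"dx":-0.8,"dy":1,"dz":0,"ax":0,"ay":0,"az":0},{"claw":-0.3,"dx":-0.8,"dy":1,"dz":0,"ax":0,"ay":0,"az":0},{"claw":-0.3,"dx":0,"dy":1,"dz":0,"ax":0,"ay":0,"az":0},{"claw":-0.3,"dx":0,"dy":1,"dz":0,"ax":0,"ay":0,"az":0},{"claw":-0.3,"dx":0,"dy":1,"dz":0,"ax":0,"ay":0,"az":0},{"claw":-0.3,"dx":0,"dy":1,"dz":0,"ax":0,"ay":0,"az":0},{"claw":-0.3,"dx":0,"dy":0,"dz":0,"ax":0,"ay":0,"az":0},{"claw":-0.3,"dx":0,"dy":0,"dz":0,"ax":0,"ay":0,"az":0}]' >/dev/null
python3 - <<'E'
from bench import r
import cv2,numpy as np
o=[]
print(r.read_state()['ee_pos'])
for n,(x0,y0) in {'top':(180,170),'scene':(285,190)}.items():
    im=r.camera(n)['color'][:,:,::-1];cv2.imwrite(f'pics/{n}2.png',im)
    o.append(cv2.resize(im[y0:y0+120,x0:x0+100],None,fx=4,fy=4,interpolation=cv2.INTER_CUBIC))
cv2.imwrite('pics/b2.png',np.hstack(o))
E
```

```text
[ 0.51361088 -0.06473443  0.33862503]
```

View pics/b2.png

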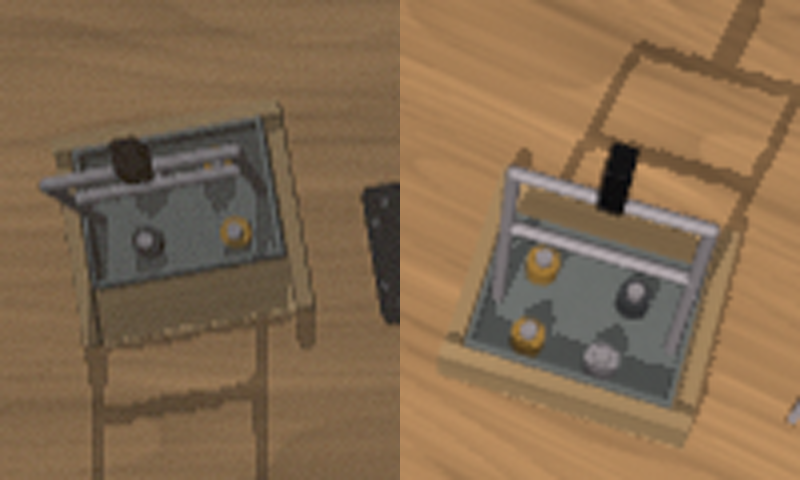

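The picture shows the caddy standing in the bay: scene tray back rim (465,345)-(675,405) along the stop, and top rim (75,150)-(262,118). I'll zoom on that seam to check it's touching and square.

```bash
python3 - <<'E'
import cv2,numpy as np
a=cv2.imread('pics/scene2.png')[268:303,292:362];b=cv2.imread('pics/top2.png')[193:215,190:260]
cv2.imwrite('pics/seam.png',np.vstack([cv2.resize(k,None,fx=10,fy=10,interpolation=cv2.INTER_LINEAR) for k in(a,b)]))
E
```

```text
(no output)
```

View pics/seam.png

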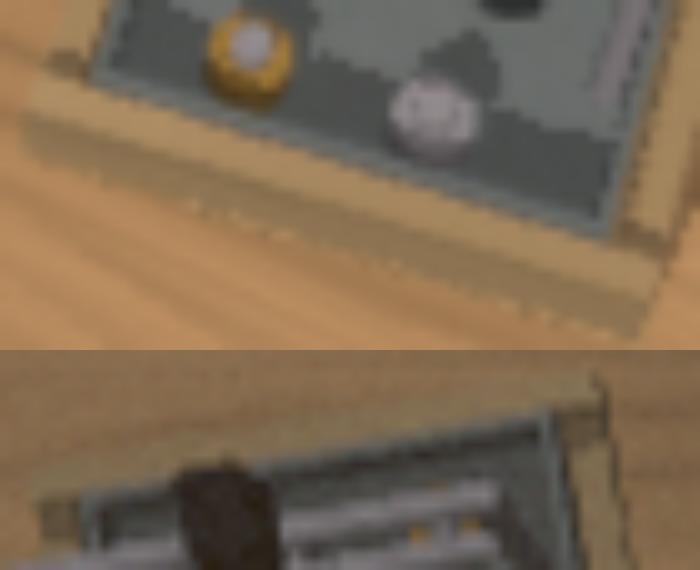

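The seam shows no gap at either end: rim slope is 0.30 against about 0.295 for the stop, so the tray is square and touching. I'm handing in.

```bash
python3 -c "
from bench import r;print(r.close_job())"
```

```text
the job is handed in; nothing more can be done
None
```

The caddy came off the hook past the latch with about 7 N of push. It was set down square against the bay's back stop and released, and the job is handed in; the hand-in gave no verdict, and I didn't re-check the bottle, screwdriver or carton at the end.

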